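Dry-lay the ornaments on a carved panel

ROBOT

A 6-joint arm with a two-finger parallel gripper is mounted at the origin on the work surface. World frame = base frame: x ahead of the robot, y to its left, z up, the work surface at z = 0. Lengths are in m, angles in degrees, forces in N, time in s.
With the tool pointing down it reaches from about 0.275 to 0.725 m from the base axis. Payload 15.9 kg.
Tool frame: the origin (TCP) lies midway between the tips of the shut fingers; the grasp point (between the pads) lies 19 mm behind it; z points along the fingers, x is the direction in which the jaws open and shut, and the axes are right-handed (so a half turn about z gives the same grasp; the last joint's range is limited). The gripper opens to 85 mm and grips with 20 to 120 N. Pads are 22 mm wide; open, the fingers measure 114 mm over their backs; the gripper's body (76 mm by 85 mm) begins 54 mm behind the grasp point. The pads swing forward as they close: fully open they stand 13 mm farther back than shut.
Start: joints at [66.52, 12.198, -1.971, 75.831, 0, 90], TCP at [0.199, 0.459, 0.231] pointing down, gripper open.
Joint ranges: [-170.91, 170.91], [-42.67, 98.43], [-65.05, 77.54], [-120.47, 116.71], [-90, 82.35], [-180, 180]. Speed limits (degrees/s): [108.29, 108.29, 136.94, 147.25, 180, 180].

INTERFACE

Orientations are given as a 3x3 rotation matrix whose columns are the frame's x, y, z axes.
In Python, from bench import robot gives the robot as it stands. The module is installed in compiled form; this text tells all that it offers.
- The arm moves only by the shell command python3 -m handwheel 'ROWS' [OPENING] [FORCE]. ROWS is JSON, a list that holds one entry, the list of rows, each a list of 6 numbers: the shift along the world's x, y, z in cm, then the turn, a rotation vector about the world's x, y, z in rad. A call has 1 to 12 rows; each row shifts and turns the pose as measured when the row begins; what a row does not reach is not made up. A row lasts 1/12 s, in which the tool goes at most 41.7 mm and 7.16 degrees, less where a joint would pass 70% of its speed; a pose out of reach is approached as far as the arm can. A call is refused whole if a number of a shift passes 4.17 or a number of a turn 0.125, either way. A call with a gripper value outside its range is refused whole. OPENING is the opening, from 0 (shut) to 1 (fully open), set as the call begins (- or left out, the last holds). The fingers move at their own pace and stop on an object; FORCE is the grip in N (left out, the last holds). Time passes only in rows, so rows that do not move let the fingers close. It gives the time, the measured TCP pose, the force and the opening at its end, in the units of the state.
- robot.get_state(): the state, without advancing time (a new reading comes with each control period).
- robot.get_image(name): name is "scene" or "top" or "wrist"; returns the picture (384x512x3 uint8, red, green, blue); there is no depth.
- robot.camera_model(name): a dict with "K" (3x3 intrinsics, pixels), "dist" ([k1, k2, p1, p2, k3] as OpenCV has them; the pictures are not rectified), "extrinsics" (4x4, takes a point from camera to world coordinates). Camera axes: x right, y down, z forward; pixel columns grow to the right and rows downward; lengths in m; the calibration is good to about 2 mm. A picture is of the moment at which its call begins: read the wrist's pose just before it. camera_model takes no time and is no camera call; for the wrist camera it gives the pose at the moment of the call.
- robot.finish_job(): hands the job in, once; it reports no verdict.
Trained networks look in the newest picture that a camera, given by its name, has taken for a name from the list of things; names that differ only in an ending like _2 or _b are one class to them, and where a whole thing is asked for, a point or a joint stands for the part that bears it (a point fixed in the world has none). Each returns a list of dicts, best first, with "confidence" (0 to 1); they miss things now and then, are a little off and sometimes report something else, mostly with a low value. They report only what shows in the picture. A call takes as long as a camera call.
- robot.trace(thing, camera): "pixels" (384x512 bool, what is visible of it) and "location" ([row, column] in pixels, amid what is visible of it).
The state is a dict: "clock": time; "joints": joint angles; "joint_velocities": joint speeds; "effort": joint torques, N m; "eef_pos": TCP position; "eef_rot": TCP orientation; "wrist_force": force on the tool from outside, world axes, zero at the start; "torque": the same for the moment, N m; "opening": finger opening in m.
Only numpy, scipy, OpenCV 4.12 (cv2) and the standard library are available. Lean on these libraries where they do the work, as an engineer would, in place of code of your own. Each camera call takes 0.05 s, during which the arm holds its last target.

TASK

Lay the five loose walnut ornaments out flat on the panel: the large rosette midway between the glued pyramid and dome, the small button centred on top of the rosette, the square tile midway between rosette and dome with its sides parallel to the panel's edges, and the round-ended leaf midway between rosette and pyramid, pointing straight across the panel. Lay the long crest bar lengthwise along the panel behind the rosette, centred on it, in the middle of the bare strip between the rosette and the panel's far edge. Set every piece down gently instead of dropping it, let go of everything, and leave the mallet and gouge where they are.

Things in the scene. Friction and masses are not known exactly. Their poses are not given: they have to be found in the camera images.
- panel: Pale wooden panel, 160 (x) x 440 (y) x 25 mm, flat on the bench, fixed; place and yaw vary. Origin: centre of its underside; top at 25 mm. +x is always towards its far long edge (away from the robot), y along its length. Pyramid and dome are glued on it at x = -30 mm, y = +165 and -165 mm (which at which end varies): their line lies 30 mm nearer the robot than the panel's middle.
- pyramid: Glued-down dark square block, 50 x 50 mm at the foot, stepped up to a point 31 mm high, near one end of the panel. Origin: centre of its underside, on the panel's top. Sides parallel to the panel's.
- dome: Glued-down dark round dome, 50 mm in diameter, 30 mm high, near the other end of the panel. Origin: centre of its underside, on the panel's top.
- rosette: Large flat disc, dark walnut, loose, starts flat on the bench between robot and panel in a row whose order varies; 62 mm in diameter, 18 mm thick, with a ring of pale petal marks near the rim and a flat top. About 40 g. Origin: centre of its underside, z up; any yaw.
- button: Small plain disc with a slightly domed top, dark walnut, loose, starts flat on the bench between robot and panel in a row whose order varies; 34 mm in diameter, 20 mm high (sides upright for the lower 14 mm), flat underneath. About 15 g. Origin: centre of its underside, z up; any yaw.
- tile: Square tile, dark walnut, loose, starts flat on the bench between robot and panel in a row whose order varies; 40 x 40 x 18 mm, with a pale diagonal cross on top. About 22 g. Origin: centre of its underside, x and y along its sides, z up.
- leaf: Oblong with half-round ends, dark walnut, loose, starts flat on the bench between robot and panel in a row whose order varies; 64 (x) x 28 (y) x 18 mm, straight parallel sides over the middle 36 mm, one pale line along its length. About 22 g. Origin: centre of its underside, x along its length, z up.
- crest: Long straight bar, dark walnut, loose, starts flat on the bench between robot and panel in a row whose order varies; 100 (x) x 22 (y) x 18 mm, with a row of seven pale dots on top. About 28 g. Origin: centre of its underside, x along its length, z up.
- mallet: Bystander: carver's mallet lying on the bench at the robot's left, round steel head 48 mm in diameter, wooden handle, 200 mm long, loose. Origin: on the bench under about the middle of its length, x towards the head.
- gouge: Bystander: carving gouge lying on the bench at the robot's right, wooden handle and steel blade, 230 mm long, loose. Origin: on the bench under about the middle of its length, x towards the blade's tip.

How it is judged (in metres and radians):
At the end, for the whole second after the job is handed in: Along the panel's axes all pieces are within 12 mm of their stated places (crest 15 mm lengthwise), the button within 10 mm of the rosette's centre on top of it; tile, leaf and crest turned right within 0.25 rad; all flat (0.1 rad), undersides within 4 mm of their support, at rest (x of rosette in the frame of panel between -0.042 and -0.018 m and y of rosette in the frame of panel between -0.012 and 0.012 m and horizontal distance between button and rosette below 0.01 m and x of tile in the frame of panel between -0.042 and -0.018 m and x of leaf in the frame of panel between -0.042 and -0.018 m and ((y of dome in the frame of panel above 0 m and y of tile in the frame of panel between 0.0705 and 0.0945 m) or (y of dome in the frame of panel below 0 m and y of tile in the frame of panel between -0.0945 and -0.0705 m)) and ((y of pyramid in the frame of panel above 0 m and y of leaf in the frame of panel between 0.0705 and 0.0945 m) or (y of pyramid in the frame of panel below 0 m and y of leaf in the frame of panel between -0.0945 and -0.0705 m)) and (angle between the x axis of tile and the x axis of panel, either way round below 0.25 rad or angle between the x axis of tile and the y axis of panel, either way round below 0.25 rad) and angle between the x axis of leaf and the x axis of panel, either way round below 0.25 rad and angle between the x axis of crest and the y axis of panel, either way round below 0.25 rad and x of crest in the frame of panel between 0.0285 and 0.0525 m and y of crest in the frame of panel between -0.015 and 0.015 m and z of rosette in the frame of panel between 0.021 and 0.029 m and angle between each of rosette, button, tile, leaf, crest's own z axis and vertical below 0.1 rad and linear speed of each of rosette, button, tile, leaf, crest below 0.02 m/s and z of button in the frame of panel between 0.039 and 0.047 m and z of tile in the frame of panel between 0.021 and 0.029 m and z of leaf in the frame of panel between 0.021 and 0.029 m and z of crest in the frame of panel between 0.021 and 0.029 m); the robot touches nothing.
It fails at once if the mallet or the gouge is moved more than 20 mm (distance of any of mallet, gouge from where it was at the start of the episode above 0.02 m).
It fails at once if an ornament is dropped (falls free faster than 0.7 m/s, a fall of about 25 mm) ((linear speed of rosette above 0.7 m/s and contact force between the fingers and rosette below 0.05 N) or (linear speed of button above 0.7 m/s and contact force between the fingers and button below 0.05 N) or (linear speed of tile above 0.7 m/s and contact force between the fingers and tile below 0.05 N) or (linear speed of leaf above 0.7 m/s and contact force between the fingers and leaf below 0.05 N) or (linear speed of crest above 0.7 m/s and contact force between the fingers and crest below 0.05 N)).
It also fails if it takes over 102 s, if anything falls off the work surface, if the arm or the gripper's body presses on something with over 40 N, if the wrist force passes 120 N, or if a joint passes its speed limit or range.

## Working session

There is one attempt and no reset: what is moved stays moved. The work goes in short steps, Python scripts to look and compute and a shell command to move; the robot and the scene stay as the last step left them, time stands still between calls to the robot, and variables do not carry over. Pictures are saved under pics/ and viewed, and the job is handed in when it is done.

```bash
mkdir -p pics; ls; python3 - <<'E'
from bench import robot
import cv2
s=robot.get_state(); print({k:s[k] for k in ('clock','eef_pos','eef_rot','wrist_force','opening')})
for c in('scene','top'):
    im=robot.get_image(c); cv2.imwrite(f'pics/{c}0.png',im[:,:,::-1])
    m=robot.camera_model(c); print(c,m)
print(robot.get_state()['clock'])
E
```

```text
pics
{'clock': 0.0, 'eef_pos': array([0.19907885, 0.45829238, 0.23081754]), 'eef_rot': array([[ 3.98446170e-01,  9.17191613e-01, -4.40542009e-04],
       [ 9.17191045e-01, -3.98446414e-01, -1.02091774e-03],
       [-1.11190958e-03,  2.71957944e-06, -9.99999382e-01]]), 'wrist_force': array([-0.60578378,  0.44300711, -0.22308697]), 'opening': 0.08538727881152677}
scene {'K': array([[389.5580822 ,   0.        , 257.63690248],
       [  0.        , 389.5580822 , 191.77026658],
       [  0.        ,   0.        ,   1.        ]]), 'dist': array([0.01385827, 0.        , 0.        , 0.        , 0.        ]), 'extrinsics': array([[ 5.44240271e-01,  6.54275309e-01, -5.25096512e-01,
         1.08470132e+00],
       [ 8.38929144e-01, -4.24932388e-01,  3.40044640e-01,
        -3.27815448e-01],
       [-6.47702941e-04, -6.25584755e-01, -7.80155943e-01,
         8.23639005e-01],
       [ 0.00000000e+00,  0.00000000e+00,  0.00000000e+00,
         1.00000000e+00]])}
top {'K': array([[462.78759972,   0.        , 262.83138957],
       [  0.        , 462.78759972, 182.26271502],
       [  0.        ,   0.        ,   1.        ]]), 'dist': array([-0.13126079,  0.        ,  0.        ,  0.        ,  0.        ]), 'extrinsics': array([[ 0.00328151, -0.98270057,  0.18517243,  0.26884452],
       [-0.99998616, -0.00246334,  0.00464832,  0.01044615],
       [-0.00411176, -0.18518513, -0.98269505,  1.39815908],
       [ 0.        ,  0.        ,  0.        ,  1.        ]])}
0.1
```

View pics/top0.png

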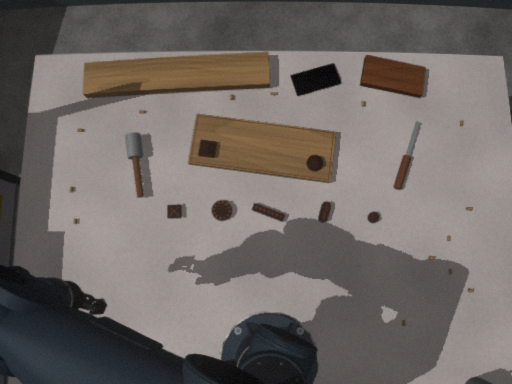

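View pics/scene0.png

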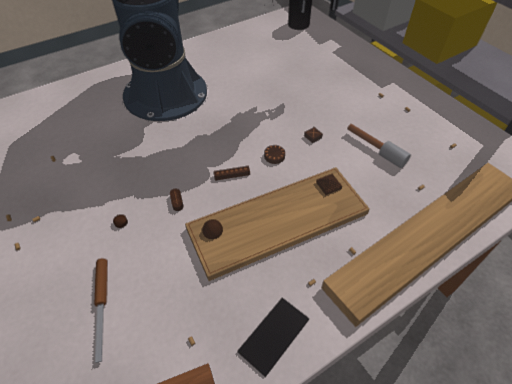

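```bash
cat > h.py <<'E'
from bench import robot
import numpy as np, cv2
from scipy.optimize import minimize
def project(P,m):
    E=np.linalg.inv(m['extrinsics']); r,_=cv2.Rodrigues(E[:3,:3])
    return cv2.projectPoints(np.asarray(P,float),r,E[:3,3],m['K'],m['dist'])[0][:,0]
def plane(px,m,z):
    px=np.asarray(px,float).reshape(-1,1,2); n=cv2.undistortPoints(px,m['K'],m['dist'])[:,0]
    d=np.c_[n,np.ones(len(n))]@m['extrinsics'][:3,:3].T; o=m['extrinsics'][:3,3]
    return o+d*((z-o[2])/d[:,2])[:,None]
t=np.linspace(0,2*np.pi,49)
def circ(r): return np.c_[r*np.cos(t),r*np.sin(t)]
def rect(a,b): return np.array([[a,b],[-a,b],[-a,-b],[a,-b]])/2
def pr(o,h,z0=0): return np.r_[np.c_[o,np.full(len(o),z0)],np.c_[o,np.full(len(o),h)]]
SH={'rosette':pr(circ(.031),.018),'tile':pr(rect(.04,.04),.018),
'leaf':np.r_[pr(circ(.014)+[.018,0],.018),pr(circ(.014)-[.018,0],.018)],
'crest':pr(rect(.1,.022),.018),'button':np.r_[pr(circ(.017),.014),pr(circ(.009),.0195,.0195)],
'pyramid':np.r_[pr(rect(.05,.05),.006),[[0,0,.031]]],
'dome':np.concatenate([np.c_[circ(.025*np.sqrt(1-(z/.03)**2)),np.full(49,z)] for z in(0,.008,.015,.022,.027)]),
'panel':pr(rect(.16,.44),.025)}
def render(name,p,z,m,S=4):
    X=SH[name];c,s=np.cos(p[2]),np.sin(p[2])
    P=np.c_[c*X[:,0]-s*X[:,1]+p[0],s*X[:,0]+c*X[:,1]+p[1],X[:,2]+z]
    h=cv2.convexHull(project(P,m).astype(np.float32))
    im=np.zeros((384*S,512*S),np.uint8); cv2.fillConvexPoly(im,np.round((h*S+S/2-.5)*16).astype(np.int32),255,shift=4)
    return cv2.resize(im,(512,384),interpolation=cv2.INTER_AREA)/255.
def fit(name,cams,z,yaws=(0,),models=None):
    obs=[]
    for c in cams:
        r=robot.trace(name,c)
        m=(models or {}).get(c) or robot.camera_model(c)
        if not r: print(name,c,'none');continue
        obs.append((r[0]['pixels'].astype(float),m)); 
        loc=r[0]['location']; 
        print(name,c,'conf %.2f'%r[0]['confidence'],'loc',np.round(loc,1),'n',int(r[0]['pixels'].sum()), 'xy',plane([loc[::-1]],m,z+.01)[0].round(4))
    if not obs: return None
    a=plane([np.argwhere(obs[0][0]>0).mean(0)[::-1]],obs[0][1],z+.01)[0]
    def cost(q):
        e=0
        for M,m in obs:
            e+=np.abs(render(name,[q[0]/1000,q[1]/1000,q[2]/20],z,m)-M).sum()/M.sum()
        return e/len(obs)
    best=None
    for y in yaws:
        q0=np.array([a[0]*1000,a[1]*1000,y*20])
        r=minimize(cost,q0,method='Nelder-Mead',options=dict(initial_simplex=[q0,q0+[5,0,0],q0+[0,5,0],q0+[0,0,6]],xatol=.1,fatol=1e-4,maxfev=150))
        if best is None or r.fun<best.fun: best=r
    q=best.x
    print('  FIT',name,cams,'x %.1f y %.1f mm yaw %.1f deg'%(q[0],q[1],np.degrees(q[2]/20)),'cost %.3f'%best.fun,flush=True)
    return q[0]/1000,q[1]/1000,q[2]/20
E
python3 - <<'E'
from h import *
for c in('top','scene'): robot.get_image(c)
Y=[0,.8,1.57,2.36]
for n in SH:
    z=.025 if n in('pyramid','dome') else 0
    y=(0,) if n in('rosette','button','dome') else ((-.3,0,.3) if n in('panel',) else Y if n in('leaf','crest') else (-.3,.2,.7))
    fit(n,['top'],z,y); fit(n,['scene'],z,y)
print(robot.get_state()['clock'])
E
```

```text
rosette top conf 0.55 loc [207.8 220.2] n 351 xy [0.4514 0.1458 0.01  ]
  FIT rosette ['top'] x 444.0 y 143.8 mm yaw 4.7 deg cost 0.057
rosette scene conf 0.57 loc [153.  270.7] n 296 xy [0.4365 0.1374 0.01  ]
  FIT rosette ['scene'] x 440.0 y 144.7 mm yaw 5.5 deg cost 0.196
tile top conf 0.61 loc [213.4 176.8] n 191 xy [0.4337 0.2775 0.01  ]
  FIT tile ['top'] x 439.4 y 284.5 mm yaw 1.8 deg cost 0.046
tile scene conf 0.52 loc [135.2 311.2] n 182 xy [0.4412 0.2823 0.01  ]
  FIT tile ['scene'] x 438.5 y 289.8 mm yaw 0.6 deg cost 0.142
leaf top conf 0.44 loc [210.1 324.7] n 182 xy [ 0.4452 -0.1704  0.01  ]
  FIT leaf ['top'] x 439.2 y -168.0 mm yaw 164.9 deg cost 0.099
leaf scene conf 0.60 loc [199.8 176.1] n 236 xy [ 0.4429 -0.1679  0.01  ]
  FIT leaf ['scene'] x 439.2 y -166.6 mm yaw -17.7 deg cost 0.063
crest top conf 0.66 loc [213.7 270.1] n 235 xy [ 0.434  -0.0052  0.01  ]
  FIT crest ['top'] x 439.2 y 2.7 mm yaw 68.8 deg cost 0.176
crest scene conf 0.67 loc [172.1 230.6] n 291 xy [0.437  0.0018 0.01  ]
  FIT crest ['scene'] x 438.5 y 5.7 mm yaw 67.1 deg cost 0.298
button top conf
[... 385 characters left out ...]
g cost 0.352
pyramid scene conf 0.60 loc [181.8 329.8] n 361 xy [0.6296 0.1946 0.035 ]
  FIT pyramid ['scene'] x 628.9 y 192.1 mm yaw 82.3 deg cost 0.113
dome top conf 0.66 loc [166.4 313.3] n 209 xy [ 0.5749 -0.1354  0.035 ]
  FIT dome ['top'] x 588.0 y -139.9 mm yaw 6.4 deg cost 0.066
dome scene conf 0.66 loc [229.5 210.6] n 321 xy [ 0.5899 -0.1424  0.035 ]
  FIT dome ['scene'] x 586.2 y -137.5 mm yaw 19.3 deg cost 0.053
panel top conf 0.88 loc [145.7 265. ] n 6766 xy [0.6458 0.0107 0.01  ]
  FIT panel ['top'] x 639.0 y 21.4 mm yaw -7.6 deg cost 0.107
panel scene conf 0.83 loc [220.2 270.9] n 9431 xy [0.6326 0.0048 0.01  ]
  FIT panel ['scene'] x 638.1 y 22.3 mm yaw -7.5 deg cost 0.091
1.0
```

```bash
python3 -m handwheel '[[[2.2,-2.9,-0.5,0,0,0.025],[2.2,-2.9,-0.5,0,0,0.025],[2.2,-2.9,-0.5,0,0,0.025],[2.2,-2.9,-0.5,0,0,0.025],[2.2,-2.9,-0.5,0,0,0.025],[2.2,-2.9,-0.5,0,0,0.025],[2.2,-2.9,-0.5,0,0,0.025],[2.2,-2.9,-0.5,0,0,0.025],[2.2,-2.9,-0.5,0,0,0.025],[2.2,-2.9,-0.5,0,0,0.025],[0,0,0,0,0,0]]]' 1 30; python3 - <<'E'
from h import *
s=robot.get_state();print(s['joints'],s['eef_pos'],s['eef_rot'].round(3).tolist())
im=robot.get_image('wrist');cv2.imwrite('pics/w1.png',im[:,:,::-1]);print(robot.camera_model('wrist'))
E
```

```text
clock: 1.92
eef_pos: [0.425, 0.1557, 0.1795]
eef_rot: [[0.14, 0.99, 0.002], [0.99, -0.14, 0.003], [0.003, 0.002, -1.0]]
wrist_force: [-1.0, 0.9, -0.1]
opening: 0.086
[ 20.04550912   7.45424082 -15.25410107  67.11519245   0.11479222
  28.07490035] [0.42498567 0.1557376  0.17953444] [[0.14, 0.99, 0.002], [0.99, -0.14, 0.003], [0.003, 0.002, -1.0]]
{'K': array([[285.69596602,   0.        , 256.76692342],
       [  0.        , 285.69596602, 187.83979072],
       [  0.        ,   0.        ,   1.        ]]), 'dist': array([-0.05189624,  0.        ,  0.        ,  0.        ,  0.        ]), 'extrinsics': array([[ 0.14112518,  0.93818326,  0.31606304,  0.34221307],
       [ 0.98998364, -0.13503141, -0.04121779,  0.16746079],
       [ 0.0040086 ,  0.31871411, -0.94784242,  0.32120513],
       [ 0.        ,  0.        ,  0.        ,  1.        ]])}
```

View pics/w1.png

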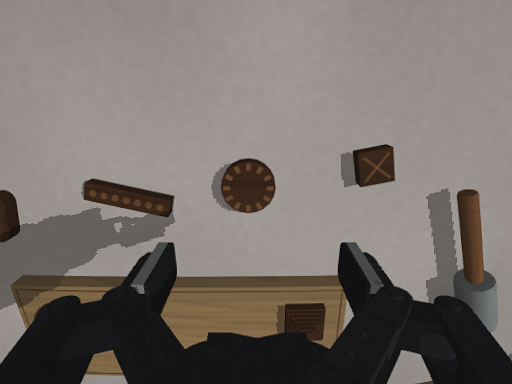

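```bash
python3 - <<'E'
from h import *
fit('rosette',['wrist'],0)
fit('tile',['wrist'],0,(-.2,.2)); fit('crest',['wrist'],0,(1.2,))
E
```

```text
rosette wrist conf 0.91 loc [185.5 242.6] n 2395 xy [0.4401 0.1398 0.01  ]
  FIT rosette ['wrist'] x 440.5 y 145.1 mm yaw -0.3 deg cost 0.032
tile wrist conf 0.87 loc [168.2 373.3] n 1495 xy [0.4401 0.2911 0.01  ]
  FIT tile ['wrist'] x 436.7 y 291.6 mm yaw 1.9 deg cost 0.059
crest wrist conf 0.88 loc [195.7 127. ] n 2129 xy [0.4332 0.0053 0.01  ]
  FIT crest ['wrist'] x 435.9 y 7.1 mm yaw 69.2 deg cost 0.039
```

```bash
python3 -m handwheel '[[[0.8,-0.5,-3,0,0,0],[0.7,-0.5,-3,0,0,0],[0,0,-3,0,0,0],[0,0,-3,0,0,0],[0,0,-3,0,0,0],[0,0,-1.5,0,0,0],[0,0,0,0,0,0]]]' 1; python3 - <<'E'
from h import *
im=robot.get_image('wrist');cv2.imwrite('pics/w2.png',im[:,:,::-1])
E
```

```text
clock: 2.7
eef_pos: [0.4355, 0.1598, 0.0128]
eef_rot: [[0.124, 0.992, 0.01], [0.992, -0.124, 0.009], [0.01, 0.009, -1.0]]
wrist_force: [-0.7, -0.8, -0.0]
opening: 0.0853
```

View pics/w2.png

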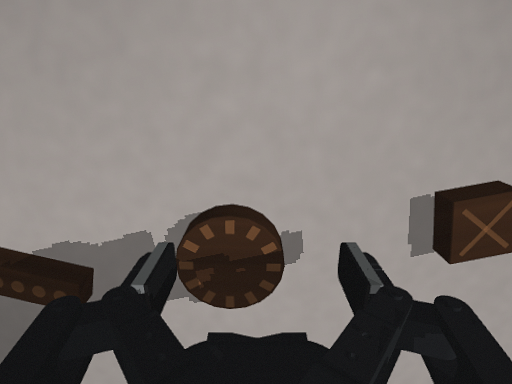

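```bash
python3 -m handwheel '[[[0.2,-0.5,0,-0.003,0.003,0],[0.2,-0.5,0,-0.003,0.003,0],[0,-0.4,0,-0.003,0.003,0],[0,0,0,0,0,0]]]' 1; python3 - <<'E'
from h import *
im=robot.get_image('wrist');cv2.imwrite('pics/w3.png',im[:,:,::-1])
fit('rosette',['wrist'],0)
E
```

```text
clock: 3.08
eef_pos: [0.4421, 0.1474, 0.0185]
eef_rot: [[0.12, 0.993, 0.006], [0.993, -0.12, 0.001], [0.002, 0.006, -1.0]]
wrist_force: [0.1, -0.2, -0.1]
opening: 0.0855
rosette wrist conf 0.71 loc [242.3 246.3] n 8670 xy [0.4433 0.1404 0.01  ]
  FIT rosette ['wrist'] x 443.2 y 142.6 mm yaw 18.3 deg cost 0.063
```

View pics/w3.png

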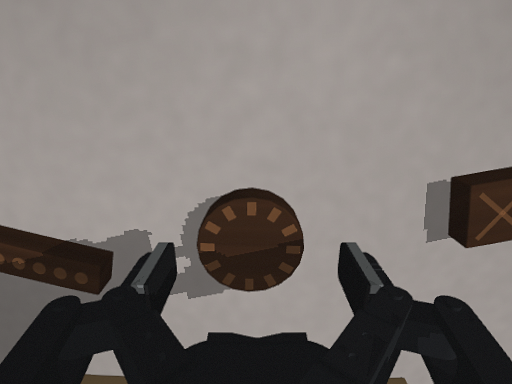

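```bash
python3 -m handwheel '[[[0,-0.15,-0.8,0,0,0],[0,-0.1,-0.7,0,0,0],[0,0,0,0,0,0],[0,0,0,0,0,0]]]' 1
```

```text
clock: 3.52
eef_pos: [0.4425, 0.145, 0.0024]
eef_rot: [[0.121, 0.993, 0.008], [0.993, -0.121, 0.002], [0.003, 0.007, -1.0]]
wrist_force: [0.5, -0.4, 0.5]
opening: 0.0854
```

```bash
python3 -m handwheel '[[[0,0,0,0,0,0],[0,0,0,0,0,0],[0,0,0,0,0,0],[0,0,0,0,0,0],[0,0,0,0,0,0],[0,0,0,0,0,0]]]' 0.5 30; python3 - <<'E'
from h import *
im=robot.get_image('wrist');cv2.imwrite('pics/w4.png',im[:,:,::-1])
E
```

```text
clock: 4.02
eef_pos: [0.4422, 0.145, 0.0024]
eef_rot: [[0.12, 0.993, 0.007], [0.993, -0.12, 0.002], [0.003, 0.007, -1.0]]
wrist_force: [-0.8, -0.6, -0.3]
opening: 0.0603
```

View pics/w4.png

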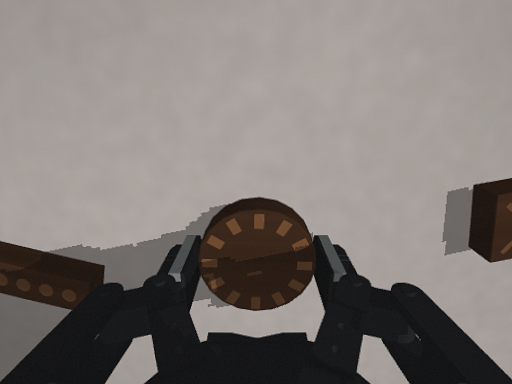

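```bash
python3 -m handwheel '[[[0,0,0.7,0,0,0],[0,0,2,0,0,0],[0,0,2,0,0,0],[0,0,2,0,0,0],[1.5,-1,1,0,0,0],[2.5,-1.8,0,0,0,0],[2.5,-1.8,0,0,0,0],[2.5,-1.8,0,0,0,0],[2.5,-1.8,0,0,0,0],[2.5,-1.8,0,0,0,0],[1.6,-1,0,0,0,0],[0,0,0,0,0,0]]]'; python3 - <<'E'
from h import *
im=robot.get_image('wrist');cv2.imwrite('pics/w5.png',im[:,:,::-1]);print(robot.get_state()['joints'])
E
```

```text
clock: 5.07
eef_pos: [0.6031, 0.0291, 0.0899]
eef_rot: [[0.117, 0.993, 0.01], [0.993, -0.117, 0.002], [0.003, 0.01, -1.0]]
wrist_force: [0.6, 0.5, -0.1]
opening: 0.0605
[ 2.78824855 27.17184072 -1.54747081 60.74921743  0.09197464  9.47762806]
```

View pics/w5.png

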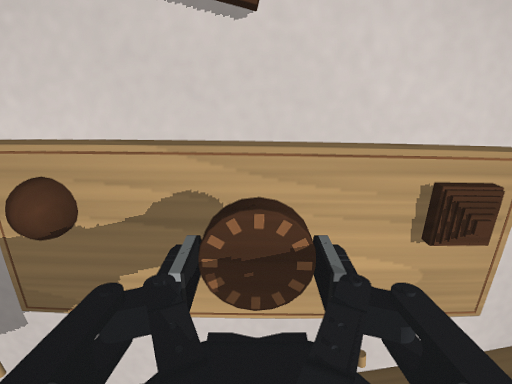

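```bash
python3 -m handwheel '[[[0.3,-0.15,-1.5,0,0,0],[0.2,-0.15,-1.5,0,0,0],[0,0,-1,0,0,0],[0,0,0,0,0,0],[0,0,0,0,0,0]]]'; python3 - <<'E'
from h import *
im=robot.get_image('wrist');cv2.imwrite('pics/w6.png',im[:,:,::-1])
d=fit('dome',['wrist'],.025);p=fit('pyramid',['wrist'],.025,(-.2,0));fit('rosette',['wrist'],.045)
d=np.array(d);p=np.array(p);print((d+p)/2,p-d, np.hypot(*(p-d)[:2]), np.degrees(np.arctan2(*(p-d)[:2])))
E
```

```text
clock: 5.53
eef_pos: [0.6051, 0.0284, 0.0504]
eef_rot: [[0.116, 0.993, 0.009], [0.993, -0.116, 0.003], [0.004, 0.009, -1.0]]
wrist_force: [-0.1, -0.0, -0.5]
opening: 0.0608
dome wrist conf 0.59 loc [231.   14.3] n 2513 xy [ 0.587 -0.126  0.035]
  FIT dome ['wrist'] x 586.7 y -139.4 mm yaw 26.1 deg cost 0.034
pyramid wrist conf 0.82 loc [236.3 483.2] n 3903 xy [0.6265 0.1717 0.035 ]
  FIT pyramid ['wrist'] x 632.2 y 188.0 mm yaw -8.6 deg cost 0.076
rosette wrist conf 0.75 loc [254.2 251.9] n 10459 xy [0.6081 0.0242 0.055 ]
  FIT rosette ['wrist'] x 608.9 y 26.9 mm yaw 12.1 deg cost 0.018
[0.60945471 0.02427605 0.15271418] [ 0.04554729  0.32739473 -0.6063786 ] 0.3305478247253315 7.920176658335329
```

```bash
python3 -m handwheel '[[[0.05,-0.15,-1,0,0,0],[0.05,0,-0.8,0,0,0],[0,0,-0.3,0,0,0],[0,0,0,0,0,0],[0,0,0,0,0,0]]]'
```

```text
clock: 6.15
eef_pos: [0.6075, 0.0267, 0.0288]
eef_rot: [[0.116, 0.993, 0.012], [0.993, -0.116, 0.003], [0.004, 0.012, -1.0]]
wrist_force: [-0.1, -0.9, -0.1]
opening: 0.0608
```

```bash
python3 -m handwheel '[[[0,-0.05,-0.12,0,0,0],[0,0,0,0,0,0],[0,0,0,0,0,0]]]'
```

```text
clock: 6.4
eef_pos: [0.6075, 0.0261, 0.0275]
eef_rot: [[0.116, 0.993, 0.012], [0.993, -0.116, 0.003], [0.004, 0.012, -1.0]]
wrist_force: [0.4, -0.2, -0.3]
opening: 0.0606
```

```bash
python3 -m handwheel '[[[0,0,0,0,0,0],[0,0,0,0,0,0],[0,0,0,0,0,0],[0,0,0,0,0,0],[0,0,0,0,0,0],[0,0,0.5,0,0,0],[0,0,2,0,0,0],[0,0,3,0,0,0],[0,0,3,0,0,0],[0,0,0,0,0,0]]]' 1; python3 - <<'E'
from h import *
im=robot.get_image('wrist');cv2.imwrite('pics/w7.png',im[:,:,::-1])
fit('rosette',['wrist'],.025)
d=fit('dome',['wrist'],.025);p=fit('pyramid',['wrist'],.025,(-.2,0))
d=np.array(d);p=np.array(p);print((d+p)/2, np.hypot(*(p-d)[:2]), np.degrees(np.arctan2(*(p-d)[:2])))
E
```

```text
clock: 7.23
eef_pos: [0.6059, 0.0261, 0.1163]
eef_rot: [[0.116, 0.993, 0.009], [0.993, -0.116, 0.003], [0.004, 0.009, -1.0]]
wrist_force: [1.6, -0.1, 0.8]
opening: 0.0855
rosette wrist conf 0.83 loc [198.3 253.1] n 4359 xy [0.6043 0.0222 0.035 ]
  FIT rosette ['wrist'] x 606.3 y 24.6 mm yaw 15.8 deg cost 0.107
dome wrist conf 0.81 loc [193.9  62.9] n 2892 xy [ 0.5809 -0.1334  0.035 ]
  FIT dome ['wrist'] x 582.4 y -135.2 mm yaw 9.4 deg cost 0.051
pyramid wrist conf 0.86 loc [197.7 443.6] n 3476 xy [0.6202 0.1791 0.035 ]
  FIT pyramid ['wrist'] x 625.1 y 185.3 mm yaw -6.7 deg cost 0.066
[0.60370997 0.02504953 0.02333271] 0.32328768374545047 7.589849185895337
```

View pics/w7.png

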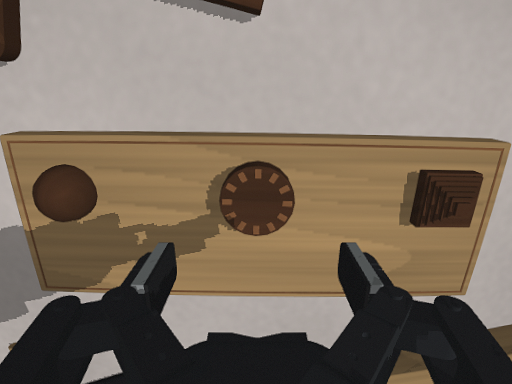

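```bash
python3 -m handwheel '[[[-0.5,0,0.4,0,0,-0.12],[-1.5,-0.1,0,0,0,-0.12],[-1.5,-0.1,0,0,0,-0.12],[-1.5,-0.1,0,0,0,-0.12],[-1.5,-0.1,0,0,0,-0.12],[-1.5,-0.1,0,0,0,-0.12],[-1.5,-0.1,0,0,0,-0.12],[-1.5,-0.1,0,0,0,-0.12],[-1.5,-0.1,0,0,0,-0.12],[-1.5,-0.1,0,0,0,-0.12],[-1.5,-0.1,0,0,0,-0.12],[-1,0,0,0,0,-0.12]]]'
```

```text
clock: 8.43
eef_pos: [0.4226, 0.0153, 0.0991]
eef_rot: [[0.999, -0.039, -0.015], [-0.039, -0.999, 0.01], [-0.015, -0.01, -1.0]]
wrist_force: [0.1, 0.0, -0.1]
opening: 0.0854
```

```bash
python3 -m handwheel '[[[0,0,0,0,0,-0.12],[0,0,0,0,0,-0.12],[0,0,0,0,0,-0.11],[0,0,0,0,0,0],[0,0,0,0,0,0]]]' 0.65; python3 - <<'E'
from h import *
im=robot.get_image('wrist');cv2.imwrite('pics/w8.png',im[:,:,::-1])
fit('crest',['wrist'],0,(1.2,))
print(robot.get_state()['joints'])
E
```

```text
clock: 8.85
eef_pos: [0.416, 0.0151, 0.0947]
eef_rot: [[0.918, -0.397, -0.019], [-0.397, -0.918, 0.016], [-0.024, -0.007, -1.0]]
wrist_force: [-0.3, -0.6, -0.5]
opening: 0.0552
crest wrist conf 0.89 loc [195.4 290.5] n 3024 xy [0.4399 0.0037 0.01  ]
  FIT crest ['wrist'] x 438.2 y 1.9 mm yaw 69.6 deg cost 0.091
[  1.38917483   7.89349821 -27.69720546  55.48144862   0.91240921
 114.74077813]
```

View pics/w8.png

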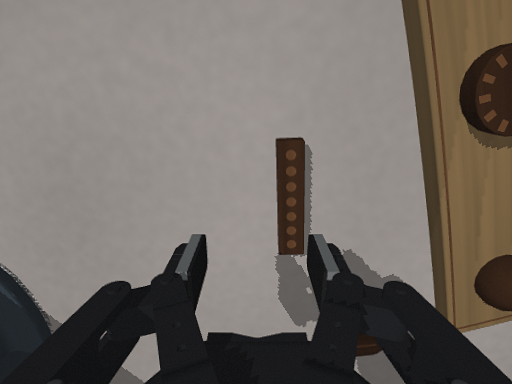

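```bash
python3 -m handwheel '[[[0.8,-0.4,-1,-0.008,-0.01,0.025],[0.8,-0.4,-1.5,-0.008,-0.009,0.02],[0.6,-0.4,-1.5,0,0,0],[0,0,-1.5,0,0,0],[0,0,0,0,0,0],[0,0,0,0,0,0]]]'; python3 - <<'E'
from h import *
im=robot.get_image('wrist');cv2.imwrite('pics/w9.png',im[:,:,::-1])
fit('crest',['wrist'],0,(1.2,))
E
```

```text
clock: 9.45
eef_pos: [0.4397, 0.0028, 0.0377]
eef_rot: [[0.942, -0.336, 0.001], [-0.336, -0.942, -0.002], [0.001, 0.002, -1.0]]
wrist_force: [-0.1, 0.3, 0.5]
opening: 0.0555
crest wrist conf 0.74 loc [219.5 255.1] n 5155 xy [0.4393 0.0052 0.01  ]
  FIT crest ['wrist'] x 438.3 y 1.6 mm yaw 68.8 deg cost 0.035
```

View pics/w9.png

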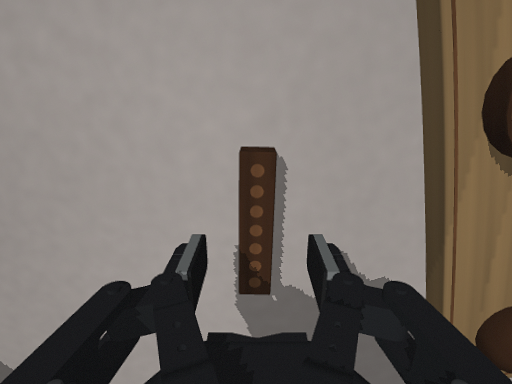

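```bash
python3 -m handwheel '[[[-0.1,-0.1,-1.2,0,0,0],[0,0,-1.2,0,0,0],[0,0,-0.8,0,0,0],[0,0,0,0,0,0],[0,0,0,0,0,0]]]'
```

```text
clock: 9.97
eef_pos: [0.4414, 0.0022, 0.0092]
eef_rot: [[0.943, -0.333, 0.007], [-0.333, -0.943, -0.002], [0.008, -0.001, -1.0]]
wrist_force: [-0.5, -0.4, -0.5]
opening: 0.0557
```

```bash
python3 -m handwheel '[[[-0.2,0,-0.45,0,0.006,0],[0,0,0,0,0,0],[0,0,0,0,0,0]]]'
```

```text
clock: 10.22
eef_pos: [0.4402, 0.0023, 0.0059]
eef_rot: [[0.943, -0.333, 0.003], [-0.333, -0.943, -0.002], [0.003, 0.001, -1.0]]
wrist_force: [0.6, -0.1, -0.4]
opening: 0.0555
```

```bash
python3 -m handwheel '[[[0,0,0,0,0,0],[0,0,0,0,0,0],[0,0,0,0,0,0],[0,0,0,0,0,0],[0,0,0,0,0,0],[0,0,0,0,0,0],[0,0,0,0,0,0]]]' 0.15 30;  python3 - <<'E'
from h import *
im=robot.get_image('wrist');cv2.imwrite('pics/w10.png',im[:,:,::-1])
fit('crest',['wrist'],0,(1.2,))
E
```

```text
clock: 10.8
eef_pos: [0.4408, 0.0023, 0.0069]
eef_rot: [[0.943, -0.333, 0.004], [-0.333, -0.943, -0.002], [0.004, 0.0, -1.0]]
wrist_force: [0.3, -0.8, -0.6]
opening: 0.021
crest wrist conf 0.65 loc [236.7 257.2] n 7194 xy [0.4428 0.0082 0.01  ]
  FIT crest ['wrist'] x 439.9 y 1.4 mm yaw 70.0 deg cost 0.037
```

View pics/w10.png

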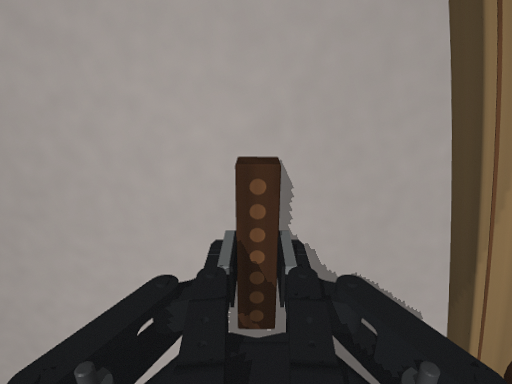

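```bash
python3 -m handwheel '[[[0,0,0.7,0,0,0],[0,0,2,0,0,0],[0,0,2.5,0,0,0],[0,0,2.5,0,0,0.04],[1.5,0,1,0,0,0.04],[3,0.2,0,0,0,0.04],[3,0.2,0,0,0,0.04],[3,0.2,0,0,0,0.04],[3,0.2,0,0,0,0.03],[3,0.2,0,0,0,0],[3,0.2,0,0,0,0],[1,0,0,0,0,0]]]'; python3 -m handwheel '[[[0,0,0,0,0,0],[0,0,0,0,0,0]]]';  python3 - <<'E'
from h import *
im=robot.get_image('wrist');cv2.imwrite('pics/w11.png',im[:,:,::-1])
fit('crest',['wrist'],.09,(1.4,));fit('rosette',['wrist'],.025)
E
```

```text
clock: 11.9
eef_pos: [0.6499, 0.0148, 0.1047]
eef_rot: [[0.995, -0.098, 0.005], [-0.098, -0.995, -0.002], [0.005, 0.002, -1.0]]
wrist_force: [1.2, 0.4, -0.8]
opening: 0.0212
clock: 12.07
eef_pos: [0.6516, 0.0149, 0.1044]
eef_rot: [[0.995, -0.097, 0.005], [-0.097, -0.995, -0.002], [0.005, 0.002, -1.0]]
wrist_force: [-0.1, -0.4, -0.6]
opening: 0.0208
crest wrist conf 0.57 loc [238.1 258.5] n 7155 xy [0.6515 0.0162 0.1   ]
  FIT crest ['wrist'] x 649.9 y 12.0 mm yaw 83.9 deg cost 0.060
rosette wrist conf 0.86 loc [192.9 195.1] n 4841 xy [0.603  0.0254 0.035 ]
  FIT rosette ['wrist'] x 608.3 y 24.8 mm yaw 0.3 deg cost 0.098
```

View pics/w11.png

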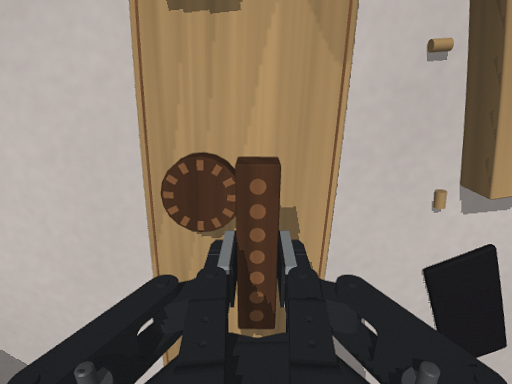

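```bash
python3 -m handwheel '[[[1.4,0.15,0,0,0,-0.015],[1.4,0.15,0,0,0.003,-0.015],[0,0,-1.5,0,0,0],[0,0,-1.5,0,0,0],[0,0,-1.5,0,0,0],[0,0,0,0,0,0],[0,0,0,0,0,0]]]';  python3 - <<'E'
from h import *
im=robot.get_image('wrist');cv2.imwrite('pics/w12.png',im[:,:,::-1])
fit('crest',['wrist'],.04,(1.4,));fit('rosette',['wrist'],.025)
E
```

```text
clock: 12.8
eef_pos: [0.675, 0.0176, 0.0632]
eef_rot: [[0.992, -0.129, 0.004], [-0.129, -0.992, -0.002], [0.004, 0.002, -1.0]]
wrist_force: [1.1, -1.0, -0.6]
opening: 0.0212
crest wrist conf 0.69 loc [237.6 257.6] n 7350 xy [0.675  0.0144 0.05  ]
  FIT crest ['wrist'] x 674.1 y 13.0 mm yaw 82.7 deg cost 0.172
rosette wrist conf 0.71 loc [222.2 152.2] n 7191 xy [0.6072 0.0265 0.035 ]
  FIT rosette ['wrist'] x 610.3 y 25.1 mm yaw 0.8 deg cost 0.064
```

View pics/w12.png

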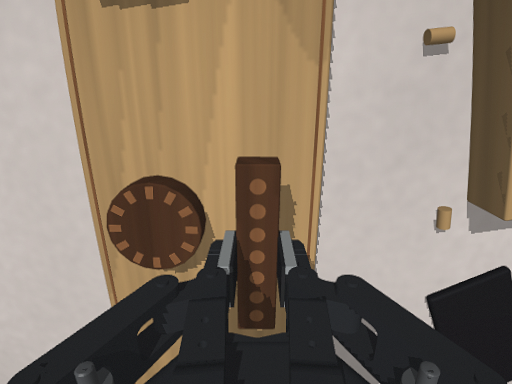

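```bash
python3 -m handwheel '[[[0.25,0,-1,0,0,0],[0.15,0,-1,0,0,0],[0,0,-0.6,0,0,0],[0,0,0,0,0,0],[0,0,0,0,0,0]]]'
```

```text
clock: 13.37
eef_pos: [0.6811, 0.0176, 0.037]
eef_rot: [[0.992, -0.13, 0.008], [-0.129, -0.992, -0.002], [0.008, 0.001, -1.0]]
wrist_force: [0.6, -1.0, -0.1]
opening: 0.0209
```

```bash
python3 -m handwheel '[[[-0.1,0,-0.3,0,0.005,0],[0,0,-0.1,0,0,0],[0,0,0,0,0,0],[0,0,0,0,0,0]]]'
```

```text
clock: 13.7
eef_pos: [0.6798, 0.0176, 0.0325]
eef_rot: [[0.992, -0.129, 0.002], [-0.129, -0.992, -0.002], [0.002, 0.002, -1.0]]
wrist_force: [0.1, -0.4, -0.5]
opening: 0.0215
```

```bash
python3 -m handwheel '[[[0,0,-0.05,0,0,0],[0,0,0,0,0,0],[0,0,0,0,0,0],[0,0,0,0,0,0],[0,0,0.5,0,0,0],[0,0,1.5,0,0,0],[0,0,3,0,0,0],[0,0,2,0,0,0],[0,0,0,0,0,0],[0,0,0,0,0,0]]]' 0.42;  python3 - <<'E'
from h import *
im=robot.get_image('wrist');cv2.imwrite('pics/w13.png',im[:,:,::-1])
c=fit('crest',['wrist'],.025,(1.4,));r=fit('rosette',['wrist'],.025)
e=np.array([c[0]-r[0],c[1]-r[1]]);a=np.radians(-7.6);print(e@[np.cos(a),np.sin(a)],e@[-np.sin(a),np.cos(a)])
E
```

```text
clock: 14.53
eef_pos: [0.6792, 0.0176, 0.1065]
eef_rot: [[0.992, -0.129, 0.001], [-0.129, -0.992, -0.002], [0.002, 0.002, -1.0]]
wrist_force: [-0.1, -0.4, -0.1]
opening: 0.0362
crest wrist conf 0.68 loc [192.4 256.6] n 3593 xy [0.6791 0.0233 0.035 ]
  FIT crest ['wrist'] x 679.1 y 17.6 mm yaw 81.3 deg cost 0.043
rosette wrist conf 0.66 loc [201.1 166.9] n 4897 xy [0.6068 0.0255 0.035 ]
  FIT rosette ['wrist'] x 609.0 y 25.5 mm yaw -3.7 deg cost 0.069
0.07051254692028155 0.0014673773653925894
```

View pics/w13.png

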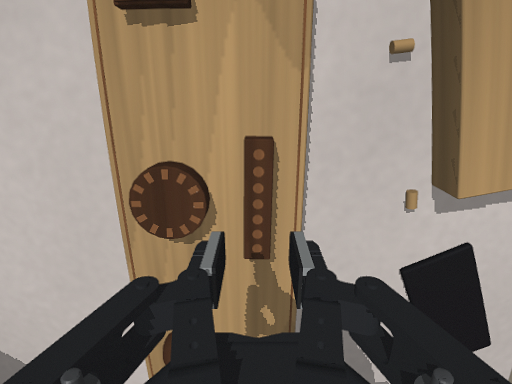

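```bash
python3 -m handwheel '[[[-1,1,0.5,0,0,0],[-2.2,2.4,0,0,0,0.03],[-2.2,2.4,0,0,0,0.03],[-2.2,2.4,0,0,0,0.03],[-2.2,2.4,0,0,0,0.03],[-2.2,2.4,0,0,0,0.03],[-2.2,2.4,0,0,0,0.01],[-2.2,2.4,0,0,0,0],[-2.2,2.4,0,0,0,0],[-2.2,2.4,0,0,0,0],[-2.2,2.4,0,0,0,0],[-0.5,1,0,0,0,0]]]' 0.75; python3 -m handwheel '[[[0,0,0,0,0,0],[0,0,0,0,0,0]]]';  python3 - <<'E'
from h import *
im=robot.get_image('wrist');cv2.imwrite('pics/w14.png',im[:,:,::-1])
fit('tile',['wrist'],0,(-.2,.2))
E
```

```text
clock: 15.68
eef_pos: [0.4252, 0.2806, 0.0965]
eef_rot: [[0.999, 0.032, -0.017], [0.032, -0.999, -0.009], [-0.018, 0.008, -1.0]]
wrist_force: [-0.2, 0.0, 0.2]
opening: 0.0638
clock: 15.85
eef_pos: [0.4229, 0.2822, 0.0953]
eef_rot: [[0.999, 0.036, -0.019], [0.036, -0.999, -0.01], [-0.019, 0.009, -1.0]]
wrist_force: [0.8, 0.0, 0.4]
opening: 0.0639
tile wrist conf 0.56 loc [186.4 278.1] n 2509 xy [0.4391 0.2875 0.01  ]
  FIT tile ['wrist'] x 440.0 y 286.8 mm yaw 3.6 deg cost 0.037
```

View pics/w14.png

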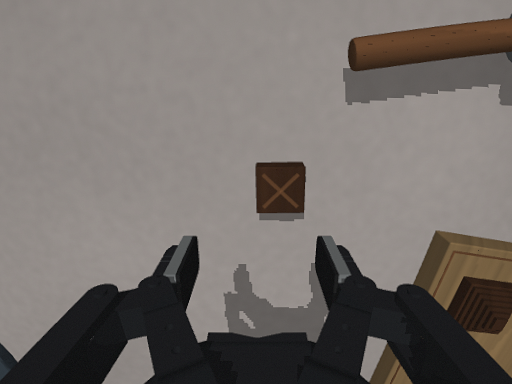

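```bash
python3 -m handwheel '[[[0.6,0.2,-1,0.005,-0.01,0],[0.6,0.2,-1.5,0.005,-0.009,0],[0.4,0,-1.5,0,0,0],[0,0,-1.5,0,0,0],[0,0,-0.8,0,0,0],[0,0,0,0,0,0],[0,0,0,0,0,0]]]'; python3 - <<'E'
from h import *
im=robot.get_image('wrist');cv2.imwrite('pics/w15.png',im[:,:,::-1])
fit('tile',['wrist'],0,(-.2,.2))
E
```

```text
clock: 16.53
eef_pos: [0.4461, 0.2794, 0.0296]
eef_rot: [[1.0, 0.024, 0.002], [0.024, -1.0, -0.0], [0.002, 0.0, -1.0]]
wrist_force: [0.4, -1.2, 0.5]
opening: 0.0641
tile wrist conf 0.56 loc [216.1 247. ] n 4781 xy [0.4395 0.2879 0.01  ]
  FIT tile ['wrist'] x 439.5 y 288.1 mm yaw 3.6 deg cost 0.033
```

View pics/w15.png

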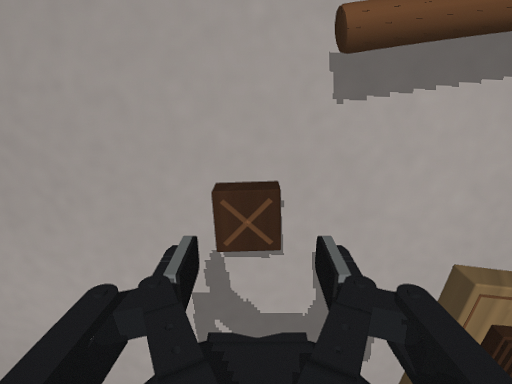

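Shift x −6, y +9, then descend.

```bash
python3 -m handwheel '[[[-0.3,0.5,0,0,0,0.02],[-0.3,0.4,0,0,0,0.02],[0,0,-0.9,0,0,0],[0,0,-0.9,0,0,0],[0,0,-0.5,0,0,0],[0,0,0,0,0,0],[0,0,0,0,0,0]]]'
```

```text
clock: 17.22
eef_pos: [0.4404, 0.2911, 0.0069]
eef_rot: [[0.998, 0.07, 0.006], [0.07, -0.998, 0.003], [0.006, -0.002, -1.0]]
wrist_force: [-0.2, -0.9, 0.2]
opening: 0.0643
```

```bash
python3 -m handwheel '[[[0,-0.2,-0.3,0,0.004,0],[0,0,0,0,0,0],[0,0,0,0,0,0]]]';python3 -m handwheel '[[[0,0,0,0,0,0],[0,0,0,0,0,0],[0,0,0,0,0,0],[0,0,0,0,0,0],[0,0,0,0,0,0],[0,0,0,0,0,0],[0,0,0,0,0,0]]]' 0.3 30;  python3 - <<'E'
from h import *
im=robot.get_image('wrist');cv2.imwrite('pics/w16.png',im[:,:,::-1])
fit('tile',['wrist'],0,(0.1,))
E
```

```text
clock: 17.47
eef_pos: [0.4403, 0.2886, 0.0034]
eef_rot: [[0.998, 0.07, 0.001], [0.07, -0.998, 0.002], [0.001, -0.002, -1.0]]
wrist_force: [-0.6, 0.7, -0.3]
opening: 0.064
clock: 18.05
eef_pos: [0.4409, 0.2888, 0.0042]
eef_rot: [[0.998, 0.07, 0.002], [0.07, -0.998, 0.003], [0.003, -0.003, -1.0]]
wrist_force: [0.3, 0.7, 0.2]
opening: 0.0395
tile wrist conf 0.95 loc [249.3 254.9] n 6073 xy [0.4392 0.2889 0.01  ]
  FIT tile ['wrist'] x 440.1 y 287.5 mm yaw 3.4 deg cost 0.042
```

View pics/w16.png

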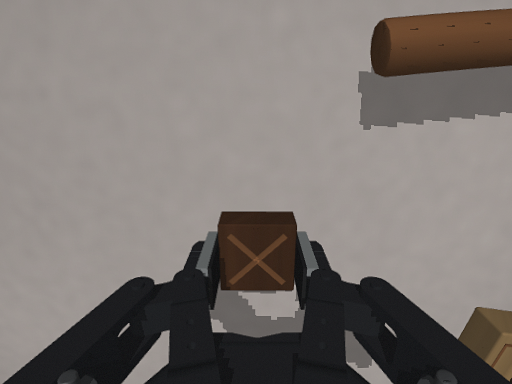

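```bash
python3 -m handwheel '[[[0,0,0.7,0,0,0],[0,0,2,0,0,0],[0,0,2.5,0,0,0],[0,0,2.5,0,0,0],[1,-1.5,1.5,0,0,-0.04],[1.6,-3.4,0,0,0,-0.04],[1.6,-3.4,0,0,0,-0.04],[1.6,-3.4,0,0,0,-0.04],[1.6,-3.4,0,0,0,-0.04],[1.6,-3.4,0,0,0,0],[1.6,-3.4,0,0,0,0],[1.6,-3.4,0,0,0,0]]]'; python3 -m handwheel '[[[1.2,-3.0,0,0,0,0],[1.2,-2.6,0,0,0,0],[0,0,0,0,0,0],[0,0,0,0,0,0]]]'
```

```text
clock: 19.15
eef_pos: [0.5637, 0.0301, 0.1078]
eef_rot: [[0.992, -0.129, 0.007], [-0.129, -0.992, 0.005], [0.006, -0.006, -1.0]]
wrist_force: [-0.4, 0.7, 0.2]
opening: 0.0395
clock: 19.48
eef_pos: [0.5908, -0.0366, 0.1099]
eef_rot: [[0.991, -0.136, 0.01], [-0.136, -0.991, 0.003], [0.009, -0.005, -1.0]]
wrist_force: [0.5, 0.0, -0.6]
opening: 0.0393
```

```bash
python3 -m handwheel '[[[0.4,-1,0,0,0.005,0],[0.35,-1,-1,0,0.004,0],[0,0,-1.5,0,0,0],[0,0,-1.5,0,0,0],[0,0,-1.2,0,0,0],[0,0,0,0,0,0],[0,0,0,0,0,0]]]'; python3 - <<'E'
from h import *
im=robot.get_image('wrist');cv2.imwrite('pics/w17.png',im[:,:,::-1])
fit('tile',['wrist'],.03,(-.1,));fit('dome',['wrist'],.025);fit('rosette',['wrist'],.025)
E
```

```text
clock: 20.07
eef_pos: [0.599, -0.0573, 0.0549]
eef_rot: [[0.991, -0.132, -0.001], [-0.132, -0.991, 0.003], [-0.001, -0.003, -1.0]]
wrist_force: [0.6, 0.2, 0.9]
opening: 0.0388
tile wrist conf 0.94 loc [248.6 255.9] n 6129 xy [ 0.5966 -0.0689  0.04  ]
  FIT tile ['wrist'] x 595.7 y -67.3 mm yaw -7.6 deg cost 0.222
dome wrist conf 0.73 loc [317.8 254.5] n 2363 xy [ 0.588  -0.1279  0.035 ]
  FIT dome ['wrist'] x 587.4 y -138.1 mm yaw 6.4 deg cost 0.552
rosette wrist conf 0.92 loc [ 84.3 253.2] n 11450 xy [0.6086 0.0272 0.035 ]
  FIT rosette ['wrist'] x 609.9 y 24.6 mm yaw 25.4 deg cost 0.040
```

View pics/w17.png

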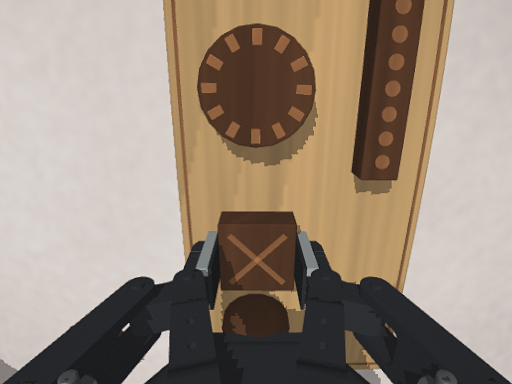

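```bash
python3 -m handwheel '[[[0,0,-1,0,0,0],[0,0,-0.9,0,0,0],[0,0,-0.3,0,0,0],[0,0,0,0,0,0],[0,0,0,0,0,0]]]'
```

```text
clock: 20.68
eef_pos: [0.6006, -0.0572, 0.0331]
eef_rot: [[0.991, -0.132, 0.004], [-0.132, -0.991, 0.003], [0.003, -0.003, -1.0]]
wrist_force: [-0.2, -0.9, 0.1]
opening: 0.0388
```

```bash
python3 -m handwheel '[[[-0.12,0,-0.35,0,0.003,0],[0,0,0,0,0,0],[0,0,0,0,0,0]]]'
```

```text
clock: 20.93
eef_pos: [0.5993, -0.0573, 0.0294]
eef_rot: [[0.991, -0.132, 0.0], [-0.132, -0.991, 0.003], [-0.0, -0.003, -1.0]]
wrist_force: [0.7, 0.7, -0.6]
opening: 0.0395
```

```bash
python3 -m handwheel '[[[0,0,0,0,0,0],[0,0,0,0,0,0],[0,0,0,0,0,0],[0,0,0,0,0,0],[0,0,0.5,0,0,0],[0,0,1.5,0,0,0],[0,0,3,0,0,0],[0,0,3,0,0,0],[0,0,0,0,0,0],[0,0,0,0,0,0]]]' 0.7;  python3 - <<'E'
from h import *
im=robot.get_image('wrist');cv2.imwrite('pics/w18.png',im[:,:,::-1])
c=fit('tile',['wrist'],.025,(-.1,));r=fit('rosette',['wrist'],.025)
e=np.array([c[0]-r[0],c[1]-r[1]]);a=np.radians(-7.6);print(e@[np.cos(a),np.sin(a)],e@[-np.sin(a),np.cos(a)])
E
```

```text
clock: 21.77
eef_pos: [0.5983, -0.0572, 0.1142]
eef_rot: [[0.991, -0.132, -0.001], [-0.132, -0.991, 0.003], [-0.001, -0.003, -1.0]]
wrist_force: [-0.4, -0.2, -0.3]
opening: 0.0595
tile wrist conf 0.68 loc [196.5 257.2] n 2605 xy [ 0.598  -0.0575  0.035 ]
  FIT tile ['wrist'] x 598.1 y -58.1 mm yaw -8.0 deg cost 0.042
rosette wrist conf 0.68 loc [ 87.4 253.3] n 6096 xy [0.6057 0.0271 0.035 ]
  FIT rosette ['wrist'] x 608.4 y 24.6 mm yaw 4.1 deg cost 0.045
0.0007427903246790787 -0.08332786379914572
```

View pics/w18.png

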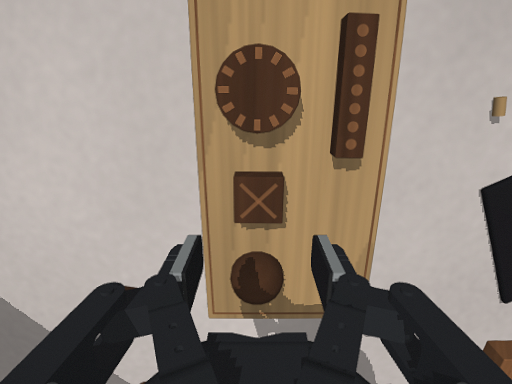

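```bash
python3 -m handwheel '[[[-0.8,-0.5,0.5,0,0,0.11],[-1.4,-0.9,0,0,0,0.12],[-1.4,-0.9,0,0,0,0.12],[-1.4,-0.9,0,0,0,0.12],[-1.4,-0.9,0,0,0,0.12],[-1.4,-0.9,0,0,0,0.12],[-1.4,-0.9,0,0,0,0.12],[-1.4,-0.9,0,0,0,0.12],[-1.4,-0.9,0,0,0,0.12],[-1.4,-0.9,0,0,0,0.12],[-1.4,-0.9,0,0,0,0.12],[-0.8,-0.5,0,0,0,0.1]]]'; python3 -m handwheel '[[[0,0,0,0,0,0],[0,0,0,0,0,0],[0,0,0,0,0,0]]]' 0.65; python3 - <<'E'
from h import *
im=robot.get_image('wrist');cv2.imwrite('pics/w19.png',im[:,:,::-1])
fit('leaf',['wrist'],0,(-.3,))
print(robot.get_state()['joints'])
E
```

```text
clock: 22.92
eef_pos: [0.4283, -0.1578, 0.1054]
eef_rot: [[0.235, 0.972, -0.02], [0.972, -0.235, -0.008], [-0.013, -0.017, -1.0]]
wrist_force: [0.1, 0.2, -0.4]
opening: 0.0598
clock: 23.17
eef_pos: [0.4259, -0.158, 0.1037]
eef_rot: [[0.238, 0.971, -0.023], [0.971, -0.238, -0.007], [-0.012, -0.02, -1.0]]
wrist_force: [-0.1, 0.6, 0.5]
opening: 0.0554
leaf wrist conf 0.56 loc [369.  506.2] n 132 xy [0.7043 0.0721 0.01  ]
  FIT leaf ['wrist'] x 713.0 y 107.8 mm yaw -71.3 deg cost 0.326
[-19.7452969   11.65668194 -21.66964475  57.75457832  -0.83008895
  -6.033325  ]
```

View pics/w19.png

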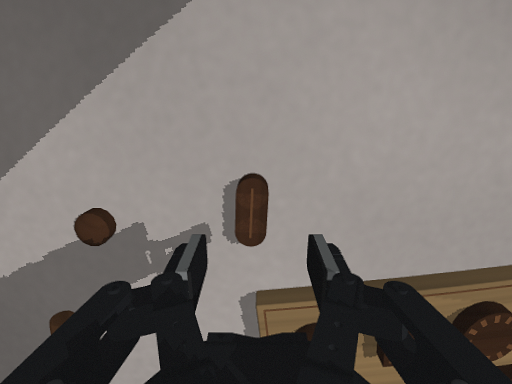

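```bash
python3 - <<'E'
from h import *
m=robot.camera_model('wrist')
for r in robot.trace('leaf','wrist'): print(r['confidence'],r['location'],r['pixels'].sum())
print(plane([[252,182],[252,210],[252,236]],m,.018))
E
```

```text
0.56 [369.0, 506.2] 132
[[ 0.41252206 -0.1607436   0.018     ]
 [ 0.43686006 -0.16681109  0.018     ]
 [ 0.46092406 -0.17281418  0.018     ]]
```

```bash
python3 -m handwheel '[[[0.5,-0.4,-1,0.004,-0.012,-0.01],[0.5,-0.4,-1.5,0.003,-0.011,-0.01],[0.2,-0.1,-1.5,0,0,0],[0,0,-1.5,0,0,0],[0,0,-1.2,0,0,0],[0,0,0,0,0,0],[0,0,0,0,0,0]]]'; python3 - <<'E'
from h import *
im=robot.get_image('wrist');cv2.imwrite('pics/w20.png',im[:,:,::-1])
fit('leaf',['wrist'],0,(-.3,))
E
```

```text
clock: 23.9
eef_pos: [0.4427, -0.1658, 0.0347]
eef_rot: [[0.262, 0.965, 0.004], [0.965, -0.262, -0.0], [0.001, 0.004, -1.0]]
wrist_force: [-0.3, 0.4, 0.3]
opening: 0.0557
leaf wrist conf 0.91 loc [220.  250.5] n 4218 xy [ 0.4374 -0.1696  0.01  ]
  FIT leaf ['wrist'] x 439.6 y -168.9 mm yaw -16.9 deg cost 0.016
```

View pics/w20.png

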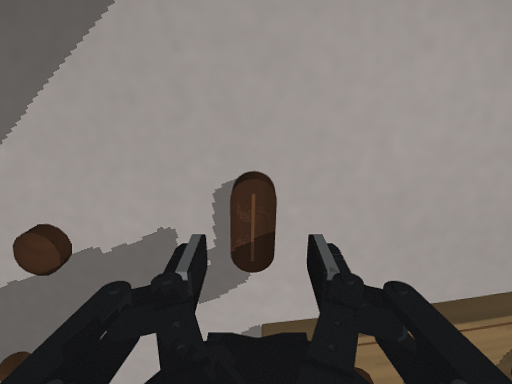

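```bash
python3 -m handwheel '[[[-0.3,-0.3,-0.5,0,0,-0.03],[0,0,-1,0,0,0],[0,0,-1,0,0,0],[0,0,-0.4,0,0.003,0],[0,0,0,0,0,0],[0,0,0,0,0,0]]]'
```

```text
clock: 24.5
eef_pos: [0.4413, -0.1699, 0.0059]
eef_rot: [[0.296, 0.955, 0.006], [0.955, -0.296, -0.002], [-0.001, 0.006, -1.0]]
wrist_force: [0.5, 0.5, -0.1]
opening: 0.0554
```

```bash
python3 -m handwheel '[[[-0.1,0.05,-0.2,0,0.004,0],[0,0,0,0,0,0],[0,0,0,0,0,0]]]';python3 -m handwheel '[[[0,0,0,0,0,0],[0,0,0,0,0,0],[0,0,0,0,0,0],[0,0,0,0,0,0],[0,0,0,0,0,0],[0,0,0,0,0,0],[0,0,0,0,0,0]]]' 0.2 30;  python3 - <<'E'
from h import *
im=robot.get_image('wrist');cv2.imwrite('pics/w21.png',im[:,:,::-1])
fit('leaf',['wrist'],0,(-.3,))
E
```

```text
clock: 24.75
eef_pos: [0.4405, -0.1695, 0.0043]
eef_rot: [[0.296, 0.955, 0.002], [0.955, -0.296, -0.003], [-0.002, 0.003, -1.0]]
wrist_force: [-0.0, 0.4, 0.4]
opening: 0.0553
clock: 25.33
eef_pos: [0.4412, -0.1698, 0.0052]
eef_rot: [[0.296, 0.955, 0.004], [0.955, -0.296, -0.003], [-0.002, 0.004, -1.0]]
wrist_force: [0.2, -0.6, -0.7]
opening: 0.0274
leaf wrist conf 0.69 loc [245.  258.5] n 5768 xy [ 0.4378 -0.1688  0.01  ]
  FIT leaf ['wrist'] x 438.6 y -170.1 mm yaw -17.3 deg cost 0.026
```

View pics/w21.png

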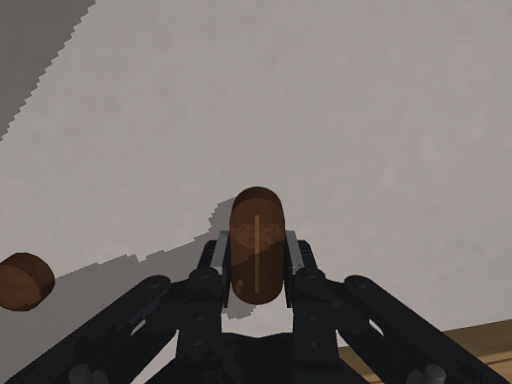

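```bash
python3 -m handwheel '[[[0,0,0.7,0,0,0],[0,0,2,0,0,0],[0,0,2.5,0,0,0],[0,0,2.5,0,0,0],[1,1.5,1.5,0,0,0.04],[2.1,3.2,0,0,0,0.04],[2.1,3.2,0,0,0,0.04],[2.1,3.2,0,0,0,0.04],[2.1,3.2,0,0,0,0],[2.1,3.2,0,0,0,0],[2.1,3.2,0,0,0,0],[2.1,3.2,0,0,0,0]]]'; python3 -m handwheel '[[[1,1.5,0,0,0,0],[0,0,0,0,0,0],[0,0,0,0,0,0]]]'
```

```text
clock: 26.43
eef_pos: [0.5993, 0.0759, 0.1092]
eef_rot: [[0.142, 0.99, 0.007], [0.99, -0.142, -0.004], [-0.003, 0.007, -1.0]]
wrist_force: [0.1, 0.3, 0.4]
opening: 0.0271
clock: 26.68
eef_pos: [0.6125, 0.0991, 0.1097]
eef_rot: [[0.135, 0.991, 0.008], [0.991, -0.135, -0.003], [-0.002, 0.008, -1.0]]
wrist_force: [0.1, -1.6, -0.6]
opening: 0.0276
```

```bash
python3 -m handwheel '[[[0.5,0.4,0,0,0.006,0],[0.3,0.3,-1,0,0,0],[0,0,-1.5,0,0,0],[0,0,-1.5,0,0,0],[0,0,-1,0,0,0],[0,0,0,0,0,0],[0,0,0,0,0,0]]]'; python3 - <<'E'
from h import *
im=robot.get_image('wrist');cv2.imwrite('pics/w22.png',im[:,:,::-1])
fit('leaf',['wrist'],.03,(-.1,));fit('rosette',['wrist'],.025);fit('pyramid',['wrist'],.025,(-.15,))
E
```

```text
clock: 27.27
eef_pos: [0.6183, 0.1014, 0.0575]
eef_rot: [[0.139, 0.99, 0.002], [0.99, -0.139, -0.004], [-0.003, 0.002, -1.0]]
wrist_force: [0.4, 0.3, 0.3]
opening: 0.0272
leaf wrist conf 0.94 loc [243.3 256.2] n 5714 xy [0.6268 0.0991 0.04  ]
  FIT leaf ['wrist'] x 624.1 y 99.6 mm yaw -10.9 deg cost 0.231
rosette wrist conf 0.80 loc [226.8 135.3] n 7547 xy [0.6079 0.0232 0.035 ]
  FIT rosette ['wrist'] x 609.9 y 25.5 mm yaw -0.9 deg cost 0.054
pyramid wrist conf 0.82 loc [222.1 391.7] n 6233 xy [0.6276 0.1873 0.035 ]
  FIT pyramid ['wrist'] x 632.2 y 189.9 mm yaw -7.7 deg cost 0.110
```

View pics/w22.png

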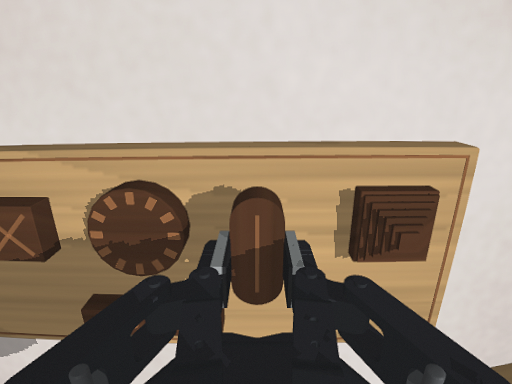

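```bash
python3 -m handwheel '[[[0.2,0.35,0,0,0,0.01],[0.1,0.25,-0.9,0,0,0],[0,0,-0.9,0,0,0],[0,0,-0.5,0,0,0],[0,0,0,0,0,0],[0,0,0,0,0,0]]]'
```

```text
clock: 27.97
eef_pos: [0.6235, 0.1093, 0.0344]
eef_rot: [[0.127, 0.992, 0.006], [0.992, -0.127, -0.003], [-0.002, 0.007, -1.0]]
wrist_force: [-0.1, -0.5, 0.1]
opening: 0.027
```

```bash
python3 -m handwheel '[[[-0.05,-0.2,-0.4,0,0.003,0],[0,0,0,0,0,0],[0,0,0,0,0,0]]]'
```

```text
clock: 28.22
eef_pos: [0.6232, 0.1071, 0.0302]
eef_rot: [[0.127, 0.992, 0.003], [0.992, -0.127, -0.003], [-0.002, 0.004, -1.0]]
wrist_force: [0.9, 1.2, 0.2]
opening: 0.0269
```

Release (opening 40 mm), lift and check.

```bash
python3 -m handwheel '[[[0,0,0,0,0,0],[0,0,0,0,0,0],[0,0,0,0,0,0],[0,0,0,0,0,0],[0,0,0.5,0,0,0],[0,0,1.5,0,0,0],[0,0,3,0,0,0],[0,0,3,0,0,0],[0,0,0,0,0,0],[0,0,0,0,0,0]]]' 0.5;  python3 - <<'E'
from h import *
im=robot.get_image('wrist');cv2.imwrite('pics/w23.png',im[:,:,::-1])
c=fit('leaf',['wrist'],.025,(-.1,));r=fit('rosette',['wrist'],.025)
e=np.array([c[0]-r[0],c[1]-r[1]]);a=np.radians(-7.6);print(e@[np.cos(a),np.sin(a)],e@[-np.sin(a),np.cos(a)])
E
```

```text
clock: 29.05
eef_pos: [0.6216, 0.1065, 0.1142]
eef_rot: [[0.127, 0.992, 0.001], [0.992, -0.127, -0.003], [-0.003, 0.001, -1.0]]
wrist_force: [-0.4, -0.0, -1.3]
opening: 0.0432
leaf wrist conf 0.74 loc [194.2 260.1] n 2411 xy [0.619  0.1083 0.035 ]
  FIT leaf ['wrist'] x 621.0 y 106.5 mm yaw -6.6 deg cost 0.072
rosette wrist conf 0.97 loc [192.7 154.8] n 4609 xy [0.6059 0.0227 0.035 ]
  FIT rosette ['wrist'] x 608.4 y 25.9 mm yaw 3.4 deg cost 0.071
0.001816701314875264 0.08153210734990579
```

View pics/w23.png

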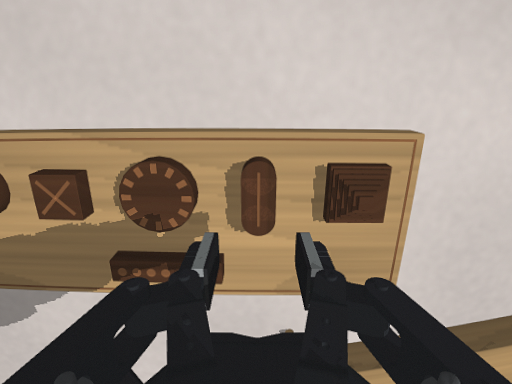

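```bash
python3 -m handwheel '[[[-0.8,-1.5,0.5,0,0,0],[-1.7,-3.6,0,0,0,0],[-1.7,-3.6,0,0,0,0],[-1.7,-3.6,0,0,0,0],[-1.7,-3.6,0,0,0,0],[-1.7,-3.6,0,0,0,0],[-1.7,-3.6,0,0,0,0],[-1.7,-3.6,0,0,0,0],[-1.7,-3.6,0,0,0,0],[-1.7,-3.6,0,0,0,0],[-1.7,-3.6,0,0,0,0],[-1.2,-2.4,0,0,0,0]]]' 0.7; python3 -m handwheel '[[[0,0,0,0,0,0],[0,0,0,0,0,0],[0,0,0,0,0,0]]]'; python3 - <<'E'
from h import *
im=robot.get_image('wrist');cv2.imwrite('pics/w24.png',im[:,:,::-1])
fit('button',['wrist'],0)
E
```

```text
clock: 30.2
eef_pos: [0.4146, -0.3003, 0.1058]
eef_rot: [[0.117, 0.993, -0.016], [0.993, -0.117, 0.001], [-0.001, -0.016, -1.0]]
wrist_force: [-0.4, 0.2, -0.4]
opening: 0.0595
clock: 30.45
eef_pos: [0.4102, -0.3042, 0.1033]
eef_rot: [[0.124, 0.992, -0.02], [0.992, -0.124, 0.003], [0.0, -0.02, -1.0]]
wrist_force: [-0.3, 0.5, -0.1]
opening: 0.0599
button wrist conf 0.91 loc [207.  243.4] n 1243 xy [ 0.4217 -0.3178  0.01  ]
  FIT button ['wrist'] x 423.2 y -316.5 mm yaw 3.9 deg cost 0.039
```

View pics/w24.png

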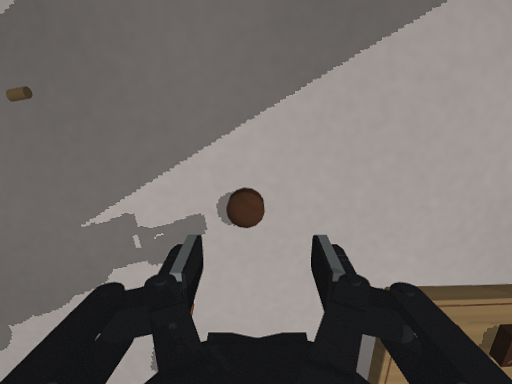

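```bash
python3 -m handwheel '[[[0.4,-0.4,-1,0,-0.01,0],[0.4,-0.4,-1.5,0,-0.01,0],[0.3,-0.2,-1.5,0,0,0],[0,0,-1.5,0,0,0],[0,0,-1.2,0,0,0],[0,0,0,0,0,0],[0,0,0,0,0,0]]]'; python3 - <<'E'
from h import *
im=robot.get_image('wrist');cv2.imwrite('pics/w25.png',im[:,:,::-1])
fit('button',['wrist'],0)
E
```

```text
clock: 31.13
eef_pos: [0.4271, -0.3067, 0.0342]
eef_rot: [[0.111, 0.994, 0.003], [0.994, -0.111, 0.003], [0.003, 0.003, -1.0]]
wrist_force: [-0.2, -0.4, 0.3]
opening: 0.0595
button wrist conf 0.86 loc [222.  239.5] n 2362 xy [ 0.4226 -0.3186  0.01  ]
  FIT button ['wrist'] x 422.8 y -317.8 mm yaw 9.0 deg cost 0.047
```

View pics/w25.png

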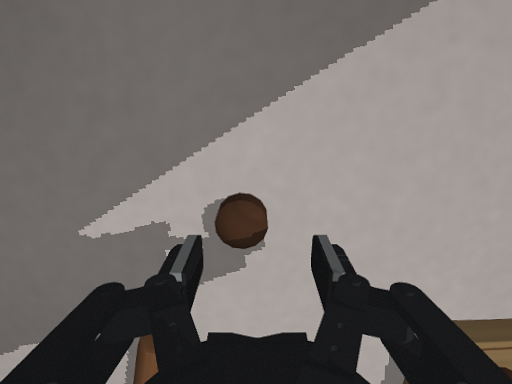

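```bash
python3 -m handwheel '[[[-0.3,-0.55,0,0,0,0],[-0.2,-0.5,-1,0,0,0],[0,0,-1,0,0,0],[0,0,-0.8,0,0,0],[0,0,0,0,0,0],[0,0,0,0,0,0]]]'
```

```text
clock: 31.73
eef_pos: [0.4229, -0.3196, 0.0059]
eef_rot: [[0.111, 0.994, 0.007], [0.994, -0.111, 0.0], [0.001, 0.007, -1.0]]
wrist_force: [0.2, -0.1, -0.6]
opening: 0.0596
```

```bash
python3 -m handwheel '[[[0,0.1,-0.25,0,0.005,0],[0,0,0,0,0,0],[0,0,0,0,0,0]]]';python3 -m handwheel '[[[0,0,0,0,0,0],[0,0,0,0,0,0],[0,0,0,0,0,0],[0,0,0,0,0,0],[0,0,0,0,0,0],[0,0,0,0,0,0],[0,0,0,0,0,0]]]' 0.25 30;  python3 - <<'E'
from h import *
im=robot.get_image('wrist');cv2.imwrite('pics/w26.png',im[:,:,::-1])
fit('button',['wrist'],0)
E
```

```text
clock: 31.98
eef_pos: [0.4227, -0.3184, 0.003]
eef_rot: [[0.111, 0.994, 0.001], [0.994, -0.111, 0.001], [0.001, 0.001, -1.0]]
wrist_force: [-0.5, -0.4, 0.2]
opening: 0.0596
clock: 32.57
eef_pos: [0.4234, -0.3185, 0.004]
eef_rot: [[0.111, 0.994, 0.002], [0.994, -0.111, -0.0], [-0.0, 0.002, -1.0]]
wrist_force: [0.0, -0.3, 0.7]
opening: 0.0325
button wrist conf 0.64 loc [248.8 255.1] n 3409 xy [ 0.4211 -0.3201  0.01  ]
  FIT button ['wrist'] x 422.6 y -319.5 mm yaw 4.4 deg cost 0.028
```

View pics/w26.png

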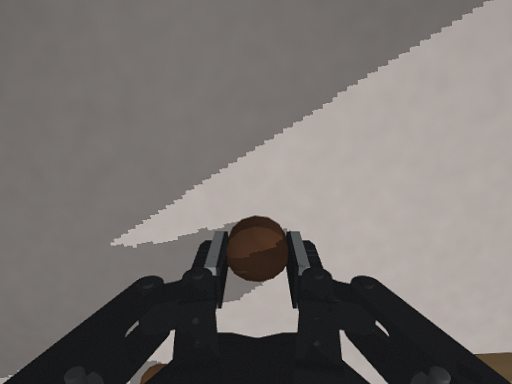

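```bash
python3 -m handwheel '[[[0,0,0.7,0,0,0],[0,0,2,0,0,0],[0,0,3,0,0,0],[0,0,3,0,0,0],[1,1.5,1.5,0,0,0],[1.9,3.5,0,0,0,0],[1.9,3.5,0,0,0,0],[1.9,3.5,0,0,0,0],[1.9,3.5,0,0,0,0],[1.9,3.5,0,0,0,0],[1.9,3.5,0,0,0,0],[1.9,3.5,0,0,0,0]]]'; python3 -m handwheel '[[[1.7,3.1,0,0,0,0],[1.7,3,0,0,0,0],[0,0,0,0,0,0],[0,0,0,0,0,0]]]'
```

```text
clock: 33.67
eef_pos: [0.5671, -0.0525, 0.1183]
eef_rot: [[0.123, 0.992, 0.007], [0.992, -0.123, -0.002], [-0.001, 0.007, -1.0]]
wrist_force: [1.2, -0.1, -0.3]
opening: 0.0323
clock: 34.0
eef_pos: [0.605, 0.0199, 0.1202]
eef_rot: [[0.115, 0.993, 0.009], [0.993, -0.115, -0.001], [0.0, 0.009, -1.0]]
wrist_force: [-0.2, -0.6, 0.5]
opening: 0.0321
```

```bash
python3 -m handwheel '[[[0.2,0.3,-1,0,0.008,0],[0,0.1,-1.5,0,0,0],[0,0,-1.5,0,0,0],[0,0,-1,0,0,0],[0,0,0,0,0,0],[0,0,0,0,0,0]]]'; python3 - <<'E'
from h import *
im=robot.get_image('wrist');cv2.imwrite('pics/w27.png',im[:,:,::-1])
fit('button',['wrist'],.064);fit('rosette',['wrist'],.025)
E
```

```text
clock: 34.5
eef_pos: [0.606, 0.0213, 0.0676]
eef_rot: [[0.118, 0.993, -0.001], [0.993, -0.118, -0.001], [-0.001, -0.001, -1.0]]
wrist_force: [0.1, -0.4, -0.0]
opening: 0.0322
button wrist conf 0.94 loc [250.  255.9] n 3323 xy [0.605  0.0202 0.074 ]
  FIT button ['wrist'] x 605.6 y 20.1 mm yaw -0.7 deg cost 0.041
rosette wrist conf 0.84 loc [207.1 263.9] n 3569 xy [0.5971 0.0265 0.035 ]
  FIT rosette ['wrist'] x 609.5 y 24.9 mm yaw -17.0 deg cost 0.987
```

View pics/w27.png

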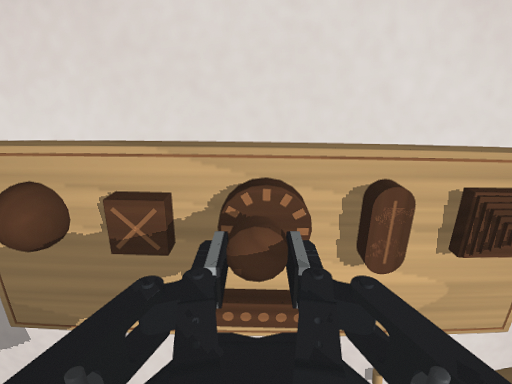

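```bash
python3 -m handwheel '[[[0.2,0.3,0,0,0,0],[0,0.2,-0.7,0,0,0],[0,0,-0.7,0,0,0],[0,0,-0.3,0,0,0],[0,0,0,0,0,0],[0,0,0,0,0,0]]]'
```

```text
clock: 35.15
eef_pos: [0.6101, 0.0273, 0.0517]
eef_rot: [[0.118, 0.993, 0.004], [0.993, -0.118, -0.001], [-0.0, 0.004, -1.0]]
wrist_force: [1.1, -0.1, -0.2]
opening: 0.0322
```

```bash
python3 -m handwheel '[[[-0.05,-0.1,-0.4,0,0.003,0],[0,0,0,0,0,0],[0,0,0,0,0,0]]]'; python3 - <<'E'
from h import *
im=robot.get_image('wrist');cv2.imwrite('pics/w28.png',im[:,:,::-1])
E
```

```text
clock: 35.4
eef_pos: [0.6094, 0.0261, 0.0472]
eef_rot: [[0.118, 0.993, 0.0], [0.993, -0.118, -0.001], [-0.001, 0.0, -1.0]]
wrist_force: [0.3, -0.3, 0.3]
opening: 0.0324
```

View pics/w28.png

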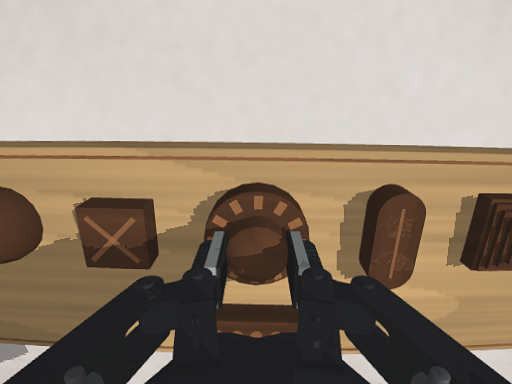

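```bash
python3 -m handwheel '[[[0,0,0,0,0,0],[0,0,0,0,0,0],[0,0,0,0,0,0],[0,0,0,0,0,0],[0,0,0.5,0,0,0],[0,0,1.5,0,0,0],[0,0,3,0,0,0],[0,0,3,0,0,0],[0,0,0,0,0,0],[0,0,0,0,0,0]]]' 0.6;  python3 - <<'E'
from h import *
im=robot.get_image('wrist');cv2.imwrite('pics/w29.png',im[:,:,::-1])
c=fit('button',['wrist'],.043);r=fit('rosette',['wrist'],.025)
E
```

```text
clock: 36.28
eef_pos: [0.6082, 0.026, 0.1318]
eef_rot: [[0.118, 0.993, -0.001], [0.993, -0.118, -0.001], [-0.001, -0.001, -1.0]]
wrist_force: [-0.3, 0.3, -0.9]
opening: 0.0513
button wrist conf 0.96 loc [198.2 256.9] n 1410 xy [0.6084 0.025  0.053 ]
  FIT button ['wrist'] x 608.0 y 25.0 mm yaw 2.2 deg cost 0.060
rosette wrist conf 0.77 loc [175.6 249.4] n 2692 xy [0.5927 0.0203 0.035 ]
  FIT rosette ['wrist'] x 607.1 y 24.7 mm yaw 5.5 deg cost 0.562
```

View pics/w29.png

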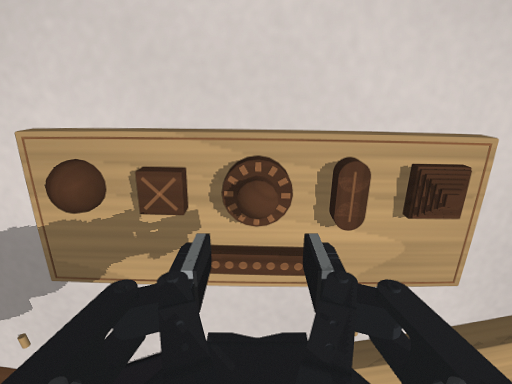

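```bash
python3 -m handwheel '[[[0,0,2,0,0,0],[-1,0,3,0,0,0],[-2,0,3,0,0,0],[-3,0,2,0,0,0],[-3,0,0,0,0,0],[-3,0,0,0,0,0],[-2,0,0,0,0,0],[0,0,0,0,0,0],[0,0,0,0,0,0],[0,0,0,0,0,0]]]';  python3 - <<'E'
from h import *
for c in('top','scene','wrist'):
    cv2.imwrite(f'pics/{c}_end.png',robot.get_image(c)[:,:,::-1])
a=np.radians(-7.6);R=np.array([[np.cos(a),np.sin(a)],[-np.sin(a),np.cos(a)]])
for cam in('top','scene','wrist'):
    q=lambda n,z=.025,y=(0,):fit(n,[cam],z,y)
    P={n:q(n,.043 if n=='button' else .025,(1.45,) if n=='crest' else (-.13,)) for n in('dome','pyramid','tile','leaf','crest','button')}
    P['rosette']=q('rosette')
    if P['dome'] and P['pyramid']:
        C=(np.array(P['dome'][:2])+P['pyramid'][:2])/2
        for n,p in P.items():
            if p: print(cam,n,(R@(np.array(p[:2])-C)*1000).round(1))
for t in('mallet','gouge'): print([ (r['confidence'],r['location']) for r in robot.trace(t,'top')][:1])
E
```

```text
clock: 37.27
eef_pos: [0.457, 0.0257, 0.2238]
eef_rot: [[0.118, 0.993, -0.018], [0.993, -0.118, -0.002], [-0.004, -0.018, -1.0]]
wrist_force: [-0.4, -0.2, -0.6]
opening: 0.051
dome top conf 0.74 loc [162. 314.] n 201 xy [ 0.5885 -0.1378  0.035 ]
  FIT dome ['top'] x 587.7 y -139.7 mm yaw -3.4 deg cost 0.091
pyramid top conf 0.61 loc [148.4 203. ] n 257 xy [0.6304 0.1997 0.035 ]
  FIT pyramid ['top'] x 632.7 y 189.7 mm yaw -10.8 deg cost 0.199
tile top none
leaf top none
crest top none
button top none
rosette top none
top dome [  -0.5 -166.2]
top pyramid [  0.5 166.2]
dome scene none
pyramid scene conf 0.87 loc [182.3 325. ] n 324 xy [0.624  0.1828 0.035 ]
  FIT pyramid ['scene'] x 627.7 y 192.6 mm yaw -7.6 deg cost 0.081
tile scene conf 0.53 loc [217.5 246.2] n 279 xy [ 0.6067 -0.0519  0.035 ]
  FIT tile ['scene'] x 599.3 y -57.1 mm yaw -7.2 deg cost 0.113
leaf scene conf 0.71 loc [193.3 302.7] n 284 xy [0.6216 0.1109 0.035 ]
  FIT leaf ['scene'] x 622.2 y 107.9 mm yaw -10.2 deg cost 0.062
crest scene conf 0.93 loc [227.9 285.9] n 417 xy [0.6849 0.0123 0.035 ]
  FIT crest ['scene'] x
[... 807 characters left out ...]
5 ]
  FIT leaf ['wrist'] x 675.6 y 2.2 mm yaw 83.3 deg cost 0.461
crest wrist conf 0.93 loc [317.3 267.3] n 1424 xy [0.678 0.013 0.035]
  FIT crest ['wrist'] x 678.9 y 15.9 mm yaw 82.2 deg cost 0.063
button wrist conf 0.95 loc [281.1 269.8] n 619 xy [0.6039 0.0236 0.053 ]
  FIT button ['wrist'] x 609.0 y 24.4 mm yaw 4.9 deg cost 0.072
rosette wrist conf 0.97 loc [266.9 267.1] n 1045 xy [0.594  0.0217 0.035 ]
  FIT rosette ['wrist'] x 608.7 y 24.6 mm yaw 3.9 deg cost 0.687
wrist dome [  -0.8 -166. ]
wrist pyramid [  0.8 166. ]
wrist tile [  2.7 -69.2]
wrist leaf [ 70.5 -13.1]
wrist crest [72.  1.]
wrist button [1.5 0.2]
wrist rosette [1.2 0.3]
[(0.88, [151.8, 134.4])]
[(0.84, [159.6, 407.5])]
```

View pics/top_end.png

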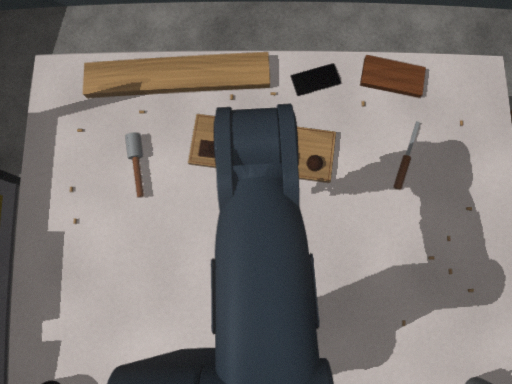

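View pics/scene_end.png

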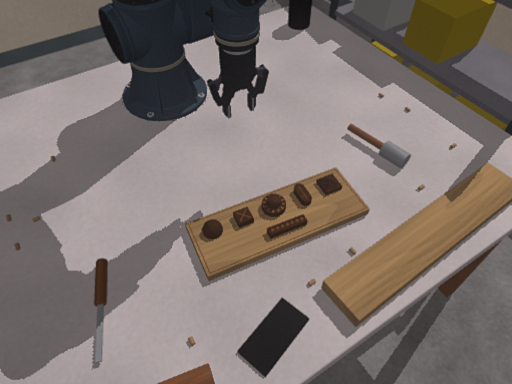

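```bash
python3 - <<'E'
from bench import robot
print(robot.finish_job(), robot.get_state()['clock'])
E
```

```text
the job is handed in; nothing more can be done
the job is handed in; nothing more can be done
```

All five ornaments are on the panel and released. I handed the job in at about 38 s, with the gripper clear of everything. No verdict was reported, so what follows rests on my own camera checks.

**Placing:** After each release, a wrist-camera check gave these positions along the panel's axes. All figures are in mm.

| Piece | Check | Measured | Wanted |
|---|---|---|---|
| Rosette | from the dome–pyramid midpoint | about 1 to 2.5 (limit 12) | 0 |
| Button | from the rosette's centre | about 1 (limit 10) | 0 |
| Tile | x, y from the rosette | 1, −83 | 0, −82.5 |
| Leaf | x, y from the rosette | 2, 81.5 | 0, 82.5 |
| Crest | x, y from the rosette | 70.5, 1.5 | 70.5, 0 |

The tile, leaf and crest were turned within about 3° of the panel's axes (the limit is about 14°).

**Setting down:** Each piece was lowered to within about 1 mm of its support before release, with no noticeable rise in wrist force.

**Mallet and gouge:** They lie where they were at the start, as far as the top pictures show.

**Checks that failed or disagreed:**
- In the last top picture the arm hid the pieces, so only the dome and pyramid could be measured there.
- In the last wrist picture the network labelled the crest as the leaf and gave a poor tile outline. It put the tile 13 mm out of place, but that fit was bad and I discarded it.
- The network's rosette outlines with the button on top also fitted poorly. The scene picture missed the dome, but its tile, leaf, crest and button positions agreed with the table to within about 3 mm.

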